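# Tip the drawer's side bin until the filter slides forward

### The job

The aluminium tin is standing in the way of the drawer's tilt-out side bin: first set it down, upright, in the liner's one empty well (the one with the thin cork pad). Then tip the bin out slowly, only until the loose lens filter lying at the back of it starts to slide; stop there and keep the bin at that angle, so that the filter glides gently down to the front panel while the rubber lens hood stays behind at the back. Do not touch the filter or the hood, leave the bin standing open at that angle, and leave everything else where it is.

Things in the scene. Friction and masses are not known exactly. Their poses are not given: they have to be found in the camera images.
- drawer: Half-pulled bottom drawer and its low cabinet, one fixed unit. Origin on the bench; z up, -x out of the drawer (its front's outer face at x = -150), y along its width. Grey liner at y = -43 to 291, deck at z = 48, drawer front 96 high, cabinet face at x = 182, cabinet 169 high. Wells: 64 diameter, 22 deep, centres at x = -83 and -3, y = 4, 84, 164, 244. Bin at x = -111 to 71, y = -200 to -52.
- pad: Thin cork disc, 62 diameter, 2 thick, fixed on the floor of the one empty well, which is the tin's. Origin: centre of its underside, so the tin stands 2 above it.
- tin: Small open aluminium tin, upright, without its lid: 50 diameter, 70 high (the top 12 is a threaded neck, 46 diameter), 50 to 105 g. It stands on the bench outside the bin, 5 to 11 from the bin's outer panel. Origin: centre of its underside.
- bin_filter: Round lens filter: black metal rim, clear glass, 58 diameter, 7 thick, about 30 g. It lies flat on the floor of the bin near its back wall, in the half that the hood does not take. Origin: centre of its underside. It starts to slide at a bin angle that differs from time to time, between about 0.20 and 0.43 rad.
- hood: Black ribbed rubber lens hood, 60 diameter, 30 high, standing on the bin's floor at the back beside the filter. It grips better: it starts to slide only at an angle 0.08 to 0.15 rad beyond the filter's. Origin: centre of its underside.
- bin (a joint): Angle of the white tilt-out side bin, rad: 0 shut (floor level), growing as its top tips outward, to the drawer's -y side; stop at 0.75. The hinge runs along the drawer's x through the bin's lower outer edge, at y = -200, z = 24 in the drawer's frame. It is stiff: the bin stays at whatever angle it is left, and takes 5 to 12 N at the panel to move.
- bin_floor (a point): Point on the bin's floor at the foot of the outer panel's inner face, midway along the hinge; turns with the bin. x along the hinge, y over the floor to the back wall (at y = 140), z square to the floor. From the hinge line it is 4 inward (y) and 3 up. Inside width 170 (x = -85 to 85); back wall 41 high; end walls 41 high, rising to 67 next to the panel (55 from y = 38 to 60).
- bin_lip (a point): Middle of the outer panel's upper edge, on its inner face, 77 above bin_floor; it turns with the bin. The panel is 4 thick, 182 long, with a rolled lip on its outside that stands out 4.
- filter1: One of four lens filters lying flat in wells (same as the one in the bin: 58 diameter, 7 thick). Leave alone. Origin: centre of its underside.
- filter2: One of four lens filters lying flat in wells (same as the one in the bin: 58 diameter, 7 thick). Leave alone. Origin: centre of its underside.
- filter3: One of four lens filters lying flat in wells (same as the one in the bin: 58 diameter, 7 thick). Leave alone. Origin: centre of its underside.
- filter4: One of four lens filters lying flat in wells (same as the one in the bin: 58 diameter, 7 thick). Leave alone. Origin: centre of its underside.
- cap1: Black lens cap lying in a well, 58 diameter, 11 thick. Leave alone. Origin: centre of its underside.
- cap2: Black lens cap lying in a well, 58 diameter, 11 thick. Leave alone. Origin: centre of its underside.
- ring: Thin aluminium step-up ring lying in a well, 58 diameter, 9 thick. Leave alone. Origin: centre of its underside.
- lid: The tin's screw lid, knurled aluminium disc, 53 diameter, 14 high, lying on the bench beyond the tin. Leave alone. Origin: centre of its underside.
There are look-alikes about, which are no part of the job. Leave any yellow look-alike of the bin_filter alone.

How it is judged:
By the outcome, as a careful person would: the job done as asked, in the order asked, and still so for the second after the job is handed in, with the robot touching nothing.
It also fails if it takes over 67 s, if anything falls off the work surface, if the arm or the gripper's body presses on something with over 40 N, if the wrist force passes 120 N, or if a joint passes its speed limit or range.

### The arm

A 6-joint arm with a two-finger parallel gripper is mounted at the origin on the work surface. World frame = base frame: x ahead of the robot, y to its left, z up, the work surface at z = 0. Lengths are in mm, angles in rad, forces in N, time in s.
With the tool pointing down it reaches from about 275 to 1000 mm from the base axis. Payload 8.4 kg.
Tool frame: the origin (TCP) lies midway between the tips of the shut fingers; the grasp point (between the pads) lies 19 mm behind it; z points along the fingers, y is the line along which they close (so a half turn about z gives the same grasp; the last joint's range is limited). The gripper opens to 85 mm and grips with 20 to 120 N. Pads are 22 mm wide; open, the fingers measure 114 mm over their backs; the gripper's body (76 mm by 85 mm) begins 54 mm behind the grasp point. The pads swing forward as they close: fully open they stand 13 mm farther back than shut.
Start: joints at [-1.133, 0.353, 1.633, -0, 1.155, -0.002], TCP at [266.098, -565.526, 231.281] pointing down, gripper open.
Joint ranges: [-2.63, 2.63], [-0.92, 2.1], [0.06, 2.66], [-1.3, 4.44], [0, 2.69], [-3.02, 3.02]. Speed limits (rad/s): [2.22, 2.22, 2.79, 3.14, 3.14, 3.14].

### API

Orientations are given as [roll, pitch, yaw] about the fixed x, y, z axes, in that order (R = Rz(yaw) Ry(pitch) Rx(roll)).
In Python, from rig import r gives the robot as it stands.
- The arm moves only by the shell command python3 -m inch 'ROWS' [OPENING] [FORCE]. ROWS is JSON, a list that holds one entry, the list of rows, each a list of 6 numbers: the shift along the tool's x, y, z scaled (see below), then the turn, a rotation vector about the tool's x, y, z scaled (see below). In form: [[[tx, ty, tz, wx, wy, wz], ...]]. A call has 1 to 8 rows; each row is the pose to reach, as a shift and turn from the pose commanded when the call began, along the tool's axes at that moment, turning the shorter way round; what a row does not reach only later rows make up. The controller multiplies each number of a shift by 20 cm and each number of a turn by pi rad. A row lasts 1/12 s, in which the tool goes at most 41.7 mm and 7.16 degrees, less where a joint would pass 70% of its speed; a pose out of reach is approached as far as the arm can. A call with a number of a shift or a turn outside -1 to 1 is refused whole. A call with a gripper value outside its range is refused whole. OPENING is the gripper's target within -1 to 1 (fully open at 1, half-way at 0, shut at -1), set as the call begins (- or left out, the last holds). The fingers move at their own pace and stop on an object; FORCE is the grip in N (left out, the last holds). Time passes only in rows, so rows that repeat a pose let the fingers close. It gives the time, the measured TCP pose, the force, the opening and the grip force at its end, in the units of the state.
- r.sense(): the state, without advancing time (a new reading comes with each control period).
- r.grab_frame(name): name is "scene" or "side" or "wrist"; returns the picture (400x640x3 uint8, red, green, blue); there is no depth.
- r.camera_info(name): a dict with "K" (3x3 intrinsics, pixels), "distortion" ([k1, k2, p1, p2, k3] as OpenCV has them; the pictures are not rectified), "rvec" (rotation vector, rad) and "tvec" (3), from world to camera coordinates, as OpenCV has them; the wrist camera has in their place "mount" (4x4, takes a point from camera to tool coordinates, whose origin is the TCP and whose axes are the flange's). Camera axes: x right, y down, z forward; pixel columns grow to the right and rows downward; lengths in mm; the calibration is good to about 2 mm. A picture is of the moment at which its call begins: read the wrist's pose just before it. camera_info takes no time and is no camera call.
- r.sign_off(): hands the job in; it is judged then, once.
The state is a dict: "clock": time; "qpos": joint angles; "qvel": joint speeds; "joint_efforts": joint torques, N m; "eef_pos": TCP position; "tcp_rot": TCP orientation; "contact_force": force on the tool from outside, world axes, zero at the start; "wrist_torque": the same for the moment, N m; "opening": opening from 0.0 (shut) to 1.0 (fully open); "grasp_force": force on a finger pad.
Only numpy, scipy, OpenCV 4.12 (cv2) and the standard library are available. Lean on these libraries where they do the work, as an engineer would, in place of code of your own. Each camera call takes 0.05 s, during which the arm holds its last target. There are 200 camera calls.

## Working session

There is one attempt and no reset: what is moved stays moved. The work goes in short steps, Python scripts to look and compute and a shell command to move; the robot and the scene stay as the last step left them, time stands still between calls to the robot, and variables do not carry over. Pictures are saved under pics/ and viewed, at most 10 in all, crops included, and the job is handed in when it is done.

```bash
mkdir -p pics; ls; python3 - <<'E'
from rig import r
import cv2
print(r.sense())
for n in("scene","side","wrist"):
    cv2.imwrite(f"pics/{n}0.png",r.grab_frame(n)[:,:,::-1]); print(n,r.camera_info(n))
E
```

```text
pics
{'clock': 0.0, 'qpos': array([-1.13336542e+00,  3.53642443e-01,  1.63413474e+00, -8.60749187e-07,
        1.15518881e+00, -2.46427072e-03]), 'qvel': array([-0.0012678 ,  0.00088104, -0.00152009,  0.00038074,  0.00093886,
        0.00099112]), 'joint_efforts': array([ 1.68668164e-03, -6.05226517e+01, -3.42069876e+01,  1.79684293e-04,
        9.53505398e-03,  1.19210677e-05]), 'eef_pos': array([ 265.91620397, -565.08702773,  230.56497898]), 'tcp_rot': array([-3.14021931e+00, -2.59730175e-06,  4.39895523e-01]), 'contact_force': array([0.92973516, 0.44995919, 0.30094171]), 'wrist_torque': array([-0.0237571 , -0.02336518,  0.01303876]), 'grasp_force': 0.0, 'opening': 1.000197903477867}
scene {'K': array([[446.82614934,   0.        , 321.20437406],
       [  0.        , 446.82614934, 203.44183595],
       [  0.        ,   0.        ,   1.        ]]), 'distortion': array([-0.11191192,  0.        ,  0.        ,  0.        ,  0.        ]), 'rvec': array([ 1.55371617,  2.04748951, -0.81431814]), 'tvec': array([ 120.93566478, -263.79282187, 1597.03927999])}
side {'K': array([[459.72992861,
[... 242 characters left out ...]
737488, -2.54383632,  0.9072024 ]), 'tvec': array([341.24691291, 295.81907479, 908.93997839])}
wrist {'K': array([[347.6413325 ,   0.        , 317.63384886],
       [  0.        , 347.6413325 , 196.54082689],
       [  0.        ,   0.        ,   1.        ]]), 'distortion': array([-0.06165585,  0.        ,  0.        ,  0.        ,  0.        ]), 'mount': array([[-9.08319887e-04, -9.48415595e-01, -3.17028445e-01,
         8.21683550e+01],
       [ 9.99999573e-01, -8.08221837e-04, -4.47244744e-04,
         5.19819299e-01],
       [ 1.67944577e-04, -3.17028716e-01,  9.48415924e-01,
        -1.40308845e+02],
       [ 0.00000000e+00,  0.00000000e+00,  0.00000000e+00,
         1.00000000e+00]])}
```

View pics/scene0.png

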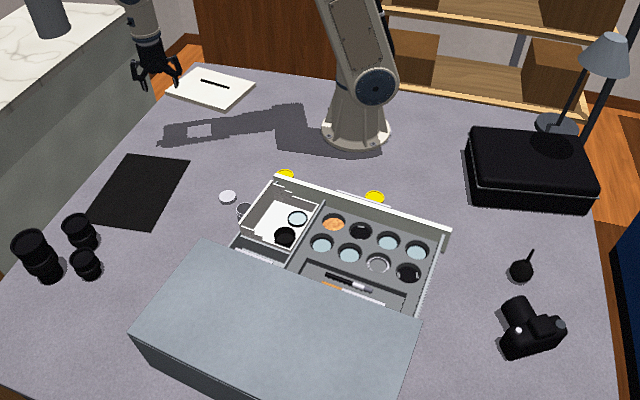

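View pics/side0.png

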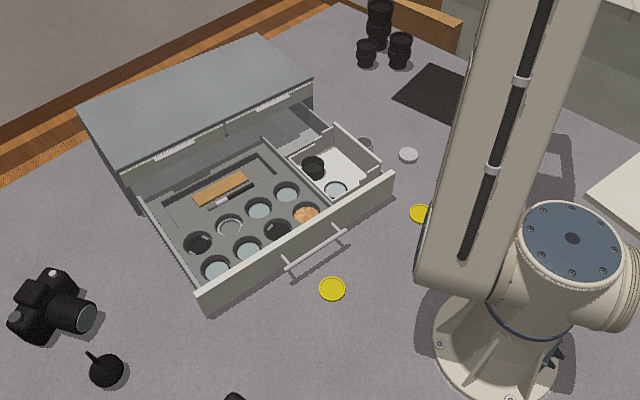

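```bash
python3 - <<'E'
import cv2
a=cv2.imread("pics/scene0.png")[160:320,215:460]
cv2.imwrite("pics/s1.png",cv2.resize(a,None,fx=3.2,fy=3.2,interpolation=cv2.INTER_CUBIC))
a=cv2.imread("pics/side0.png")[110:310,170:430]
cv2.imwrite("pics/d1.png",cv2.resize(a,None,fx=3,fy=3,interpolation=cv2.INTER_CUBIC))
E
```

```text
(no output)
```

View pics/s1.png

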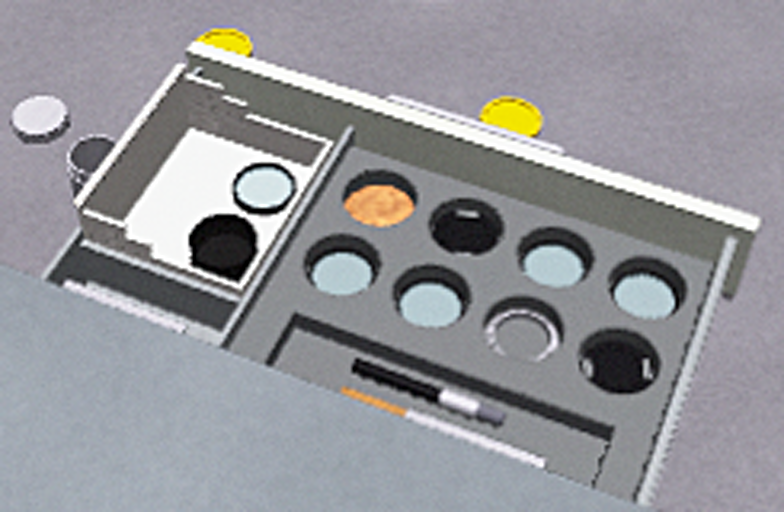

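View pics/d1.png

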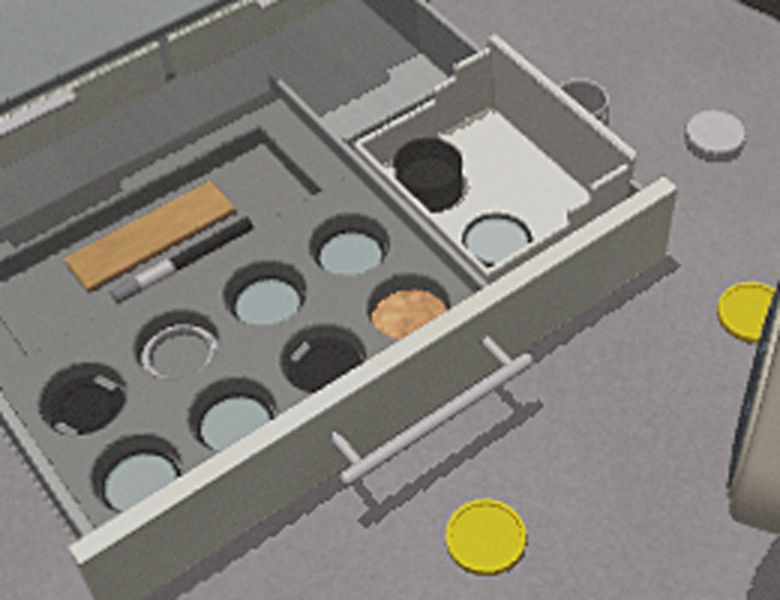

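```bash
cat > h.py <<'E'
import numpy as np,cv2
from scipy.optimize import least_squares
from scipy.spatial.transform import Rotation as R
from rig import r
def proj(n,P):
    c=r.camera_info(n); return cv2.projectPoints(np.array(P,float).reshape(-1,3),c["rvec"],c["tvec"],c["K"],c["distortion"])[0][:,0]
def S(x,y): return (215+(x+.5)/3.2-.5,160+(y+.5)/3.2-.5)
def D(x,y): return (170+(x+.5)/3-.5,110+(y+.5)/3-.5)
def ray(n,uv,s=None):
    c=r.camera_info(n); u=cv2.undistortPoints(np.array([[uv]],float),c["K"],c["distortion"])[0,0]; d=np.r_[u,1]
    if n=="wrist":
        T=R.from_euler('xyz',s["tcp_rot"]).as_matrix(); M=c["mount"]
        return T@M[:3,3]+s["eef_pos"],T@(M[:3,:3]@d)
    A=cv2.Rodrigues(c["rvec"])[0]; return -A.T@c["tvec"],A.T@d
def atz(n,uv,z,s=None):
    o,d=ray(n,uv,s); return o+d*(z-o[2])/d[2]
def W(p,P):
    P=np.array(P,float).reshape(-1,3); c,s=np.cos(p[2]),np.sin(p[2])
    return np.c_[p[0]+c*P[:,0]-s*P[:,1],p[1]+s*P[:,0]+c*P[:,1],P[:,2]]
def inv(p,P):
    q=np.array(P,float).reshape(-1,3)-[p[0],p[1],0]; c,s=np.cos(p[2]),np.sin(p[2])
    return np.c_[c*q[:,0]+s*q[:,1],-s*q[:,0]+c*q[:,1],q[:,2]]
E
python3 - <<'E'
from h import *
P=[(x,y,48) for x in(-83,-3) for y in(4,84,164,244)]
s=[S(*a) for a in[(381,198),(466,226),(556,256),(648,288),(343,265),(432,296),(524,329),(620,361)]]
d=[D(*a) for a in[(411,312),(324,360),(232,418),(137,478),(350,250),(266,299),(177,350),(83,399)]]
f=lambda p:np.r_[(proj("scene",W(p,P))-s).ravel(),(proj("side",W(p,P))-d).ravel()]
o=least_squares(f,[450,0,0]);p=o.x;print(p,np.abs(o.fun).max(),o.fun.round(1))
np.save("p.npy",p)
for n,z,a,b in[("tin",70,(93,158),(582,102)),("lid",14,(40,117),(715,132)),("filt",34,(264,187),(497,238)),("hood",57,(224,234),(428,160))]:
    A=atz("scene",S(*a),z);B=atz("side",D(*b),z);print(n,A.round(1),B.round(1),inv(p,[A,B]).round(1).tolist())
print("well",W(p,[-83,4,0]),"lip",W(p,[-20,-196,104]))
E
```

```text
[ 5.58021293e+02  3.01173112e+01 -1.50934152e-01] 1.9646260131857503 [ 0.7 -1.1  1.1 -0.8  0.8 -0.8  0.8 -1.2  0.7 -1.4  0.8 -1.2  0.9 -1.4
  0.7 -1.  -0.6 -1.5 -0.3 -0.1 -0.  -0.9 -0.5 -1.4 -0.1 -1.8 -0.2 -2.
 -0.3 -1.9 -0.4 -0.1]
tin [ 522.1 -202.7   70. ] [ 512.8 -198.6   70. ] [[-0.5, -235.6, 70.0], [-10.4, -232.9, 70.0]]
lid [ 440.8 -298.9   14. ] [ 436.8 -297.6   14. ] [[-66.4, -343.0, 14.0], [-70.6, -342.2, 14.0]]
filt [484.4 -60.   34. ] [482.9 -60.3  34. ] [[-59.2, -100.2, 34.0], [-60.7, -100.6, 34.0]]
hood [562.4 -69.2  57. ] [569.2 -68.7  57. ] [[19.3, -97.5, 57.0], [25.9, -96.0, 57.0]]
well [[476.56636258  46.55185892   0.        ]] lip [[ 508.77777269 -160.64713977  104.        ]]
```

```bash
cat >> h.py <<'E'
def go(x,y,z,yaw):
    s=r.sense(); A=R.from_euler('xyz',s["tcp_rot"]); B=R.from_euler('xyz',[np.pi,0,yaw])
    d=A.inv().apply(np.array([x,y,z])-s["eef_pos"])/200; w=(A.inv()*B).as_rotvec()/np.pi
    print("row",d.round(4).tolist(),w.round(4).tolist(),"t",s["clock"]); return s
E
python3 -c "
from h import *
go(525,-195,190,1.42)"
```

```text
row [1.96, -1.1231, 0.2048] [-0.0003, -0.0002, -0.312] t 0.15
```

```bash
python3 -m inch '[[[0.17,-0.1,0.02,0,0,-0.03],[0.35,-0.2,0.03,0,0,-0.07],[0.53,-0.3,0.05,0,0,-0.1],[0.7,-0.4,0.07,0,0,-0.14],[0.86,-0.5,0.09,0,0,-0.18],[0.98,-0.56,0.1,0,0,-0.21],[0.98,-0.56,0.1,0,0,-0.25],[0.98,-0.56,0.1,0,0,-0.28]]]'; python3 -c "
from h import *
go(525,-195,190,1.42)"
```

```text
clock: 0.82
eef_pos: [396.6, -379.0, 211.0]
tcp_rot: [-3.141, -0.0, 1.329]
contact_force: [1.0, -0.6, -0.2]
opening: 1.006
grasp_force: 0.0
row [1.0471, 0.4027, 0.1052] [-0.0002, -0.0001, -0.029] t 0.8167
```

```bash
python3 -m inch '[[[0.18,0.07,0.02,0,0,-0.01],[0.36,0.14,0.04,0,0,-0.02],[0.54,0.21,0.06,0,0,-0.029],[0.72,0.27,0.08,0,0,-0.029],[0.88,0.34,0.1,0,0,-0.029],[0.99,0.4,0.105,0,0,-0.029],[1,0.4,0.105,0,0,-0.029],[1,0.4,0.105,0,0,-0.029]]]'; python3 - <<'E'
from h import *
import json
s=r.sense(); cv2.imwrite("pics/w1.png",r.grab_frame("wrist")[:,:,::-1])
json.dump({k:np.array(s[k]).tolist() for k in("eef_pos","tcp_rot")},open("w1.json","w")); print(s["eef_pos"],s["tcp_rot"])
E
```

```text
clock: 1.48
eef_pos: [523.4, -205.7, 189.9]
tcp_rot: [-3.141, -0.0, 1.413]
contact_force: [-0.9, 0.4, 0.5]
opening: 1.0
grasp_force: 0.0
[ 523.4037038  -205.70349239  189.91012528] [-3.14087923e+00 -1.10616388e-04  1.41323035e+00]
```

View pics/w1.png

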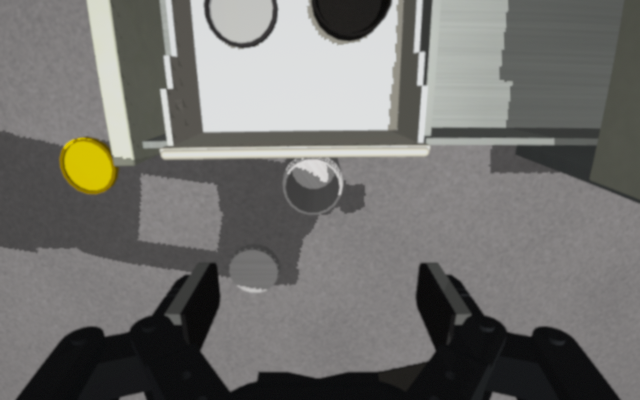

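```bash
python3 - <<'E'
from h import *
import json
s={k:np.array(v) for k,v in json.load(open("w1.json")).items()}; p=np.load("p.npy")
for n,uv,z in[("tin",(313,186),70),("lipL",(162,149),104),("lipR",(429,146),104),("lid",(254,267),14),("filt",(241,12),34),("floorL",(202,132),27),("floorR",(391,131),27)]:
    a=atz("wrist",uv,z,s); print(n,a.round(1),inv(p,a).round(1))
E
```

```text
tin [ 521.  -202.1   70. ] [[  -1.7 -235.1   70. ]]
lipL [ 428.  -150.8  104. ] [[-101.3 -198.4  104. ]]
lipR [ 603.  -176.9  104. ] [[  75.6 -197.9  104. ]]
lid [ 443.  -295.1   14. ] [[ -64.8 -338.8   14. ]]
filt [486.3 -64.3  34. ] [[ -56.7 -104.2   34. ]]
floorL [ 430.4 -150.7   27. ] [[ -98.9 -198.    27. ]]
floorR [ 593.3 -176.1   27. ] [[  65.9 -198.6   27. ]]
```

```bash
python3 -c "
from h import *
go(521,-203,100,1.42);go(521,-203,36,1.42)"
```

```text
row [0.0165, -0.0113, 0.45] [-0.0003, 0.0, -0.0025] t 1.5333
row [0.0166, -0.011, 0.77] [-0.0003, 0.0, -0.0025] t 1.5333
```

```bash
python3 -m inch '[[[0.015,-0.011,0.13,0,0,-0.002],[0.015,-0.011,0.28,0,0,-0.002],[0.015,-0.011,0.44,0,0,-0.002],[0.015,-0.011,0.57,0,0,-0.002],[0.015,-0.011,0.67,0,0,-0.002],[0.015,-0.011,0.74,0,0,-0.002],[0.015,-0.011,0.77,0,0,-0.002],[0.015,-0.011,0.77,0,0,-0.002]]]'; python3 -m inch '[[[0,0,0,0,0,0],[0,0,0,0,0,0],[0,0,0,0,0,0],[0,0,0,0,0,0],[0,0,0,0,0,0],[0,0,0,0,0,0]]]' -1 35
```

```text
clock: 2.2
eef_pos: [519.7, -204.3, 35.1]
tcp_rot: [-3.139, -0.0, 1.415]
contact_force: [-0.5, -0.5, -1.0]
opening: 1.001
grasp_force: 0.0
clock: 2.7
eef_pos: [521.8, -204.1, 37.7]
tcp_rot: [3.14, 0.001, 1.417]
contact_force: [-3.2, -1.6, 6.3]
opening: 0.57
grasp_force: 35.3
```

```bash
python3 -m inch '[[[0,0,-0.04,0,0,0],[0,0,-0.1,0,0,0],[0,0,-0.2,0,0,0],[0,0,-0.32,0,0,0],[0,0,-0.45,0,0,0],[0,0,-0.58,0,0,0],[0,0,-0.66,0,0,0],[0,0,-0.69,0,0,0]]]'; python3 -c "
from h import *
w=W(np.load('p.npy'),[-80,-36,0])[0];print(w)
go(w[0],w[1],175,1.42)"
```

```text
clock: 3.37
eef_pos: [523.0, -204.1, 178.6]
tcp_rot: [3.136, 0.001, 1.417]
contact_force: [0.1, 0.1, 0.0]
opening: 0.57
grasp_force: 36.4
[473.51778653   6.55553179   0.        ]
row [1.0031, -0.4059, 0.0145] [0.0018, 0.0004, -0.001] t 3.3667
```

```bash
python3 -m inch '[[[0.06,-0.02,0,0,0,0],[0.18,-0.07,0,0,0,0],[0.35,-0.14,0,0,0,0],[0.53,-0.21,0,0,0,0],[0.7,-0.28,0,0,0,0],[0.86,-0.35,0,0,0,0],[0.96,-0.39,0,0,0,0],[1,-0.405,0,0,0,0]]]';python3 -m inch '[[[0,0,0,0,0,0],[0,0,0,0,0,0]]]'; python3 - <<'E'
from h import *
import json
s=r.sense(); cv2.imwrite("pics/w2.png",r.grab_frame("wrist")[:,:,::-1])
json.dump({k:np.array(s[k]).tolist() for k in("eef_pos","tcp_rot")},open("w2.json","w"))
E
```

```text
clock: 4.03
eef_pos: [469.7, 9.4, 173.5]
tcp_rot: [-3.139, -0.0, 1.419]
contact_force: [0.4, 0.3, -0.4]
opening: 0.57
grasp_force: 36.4
clock: 4.2
eef_pos: [471.7, 6.5, 174.0]
tcp_rot: [-3.141, 0.0, 1.418]
contact_force: [-0.5, 0.4, -0.9]
opening: 0.57
grasp_force: 36.4
```

View pics/w2.png

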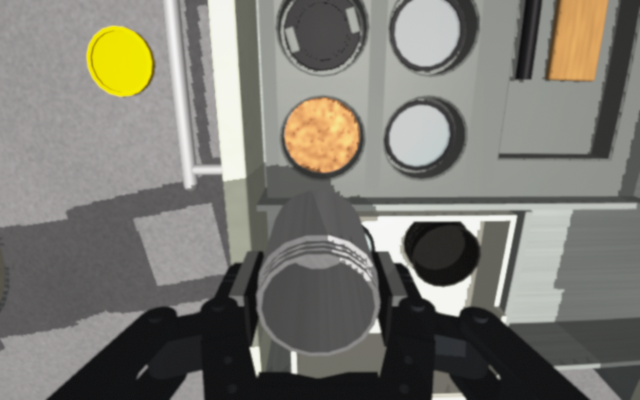

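```bash
python3 - <<'E'
from h import *
import json
s={k:np.array(v) for k,v in json.load(open("w2.json")).items()}; p=np.load("p.npy")
for n,uv,z in[("well",(322,137),48),("well(-3,4)",(425,137),48),("well(-83,84)",(323,32),48),("tinrim",(319,297),s["eef_pos"][2]+33)]:
    a=atz("wrist",uv,z,s); print(n,a.round(1),inv(p,a).round(1))
go(0,0,0,0)
E
```

```text
well [481.9  45.9  48. ] [[-77.7   4.2  48. ]]
well(-3,4) [560.2  34.1  48. ] [[ 1.6  4.3 48. ]]
well(-83,84) [493.7 119.4  48. ] [[-77.   78.6  48. ]]
tinrim [474.2  13.4 207. ] [[-80.4 -29.1 207. ]]
row [-0.3901, -2.3274, 0.8708] [0.0, 0.0002, 0.4511] t 4.25
```

```bash
python3 -c "
from h import *
go(481.4,42.9,174,1.42);go(481.4,42.9,70,1.42)"
```

```text
row [0.1898, 0.0183, 0.0001] [-0.0001, 0.0001, -0.0009] t 4.25
row [0.19, 0.0184, 0.5201] [-0.0001, 0.0001, -0.0009] t 4.25
```

```bash
python3 -m inch '[[[0.05,0.005,0,0,0,0],[0.13,0.012,0,0,0,0],[0.18,0.018,0,0,0,0],[0.19,0.018,0.03,0,0,0],[0.19,0.018,0.1,0,0,0],[0.19,0.018,0.2,0,0,0],[0.19,0.018,0.29,0,0,0],[0.19,0.018,0.32,0,0,0]]]';python3 -m inch '[[[0,0,0.02,0,0,0],[0,0,0.06,0,0,0],[0,0,0.11,0,0,0],[0,0,0.16,0,0,0],[0,0,0.19,0,0,0],[0,0,0.2,0,0,0],[0,0,0.2,0,0,0]]]'; python3 - <<'E'
from h import *
go(481.4,42.9,64.5,1.42)
a=r.grab_frame("side")[120:270,230:430,::-1];b=r.grab_frame("wrist")[:,:,::-1]
cv2.imwrite("pics/w3.png",np.hstack([cv2.resize(a,(400,300),interpolation=2),cv2.resize(b,(400,300))]))
E
```

```text
clock: 4.92
eef_pos: [479.7, 42.9, 107.7]
tcp_rot: [-3.138, 0.001, 1.417]
contact_force: [-0.7, -0.8, -1.5]
opening: 0.571
grasp_force: 36.4
clock: 5.5
eef_pos: [480.9, 43.4, 69.7]
tcp_rot: [-3.141, 0.0, 1.417]
contact_force: [-0.3, 0.5, 0.2]
opening: 0.571
grasp_force: 36.4
row [-0.0022, 0.0027, 0.0259] [-0.0003, 0.0001, -0.001] t 5.5
```

View pics/w3.png

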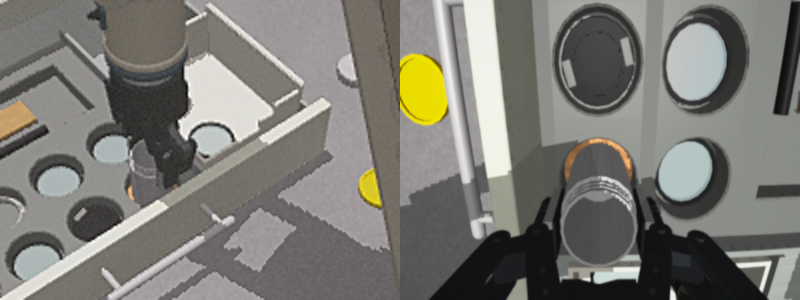

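```bash
python3 -m inch '[[[0,0,0.01,0,0,0],[0,0,0.02,0,0,0],[0,0,0.025,0,0,0],[0,0,0.025,0,0,0]]]';python3 -m inch '[[[0,0,0.003,0,0,0],[0,0,0.006,0,0,0],[0,0,0.006,0,0,0]]]'
```

```text
clock: 5.93
eef_pos: [481.5, 43.5, 65.7]
tcp_rot: [3.141, -0.0, 1.417]
contact_force: [-1.7, -0.1, 5.6]
opening: 0.571
grasp_force: 37.0
clock: 6.18
eef_pos: [481.6, 43.5, 65.6]
tcp_rot: [3.141, -0.0, 1.417]
contact_force: [-7.2, 0.5, 22.9]
opening: 0.571
grasp_force: 38.9
```

```bash
python3 -m inch '[[[0,0,-0.006,0,0,0],[0,0,-0.006,0,0,0]]]'; python3 -m inch '[[[0,0,0,0,0,0],[0,0,0,0,0,0],[0,0,0,0,0,0],[0,0,0,0,0,0]]]' 0.5; python3 -m inch '[[[0,0,-0.04,0,0,0],[0,0,-0.12,0,0,0],[0,0,-0.25,0,0,0],[0,0,-0.4,0,0,0],[0,0,-0.5,0,0,0],[0,0,-0.55,0,0,0],[0,0,-0.55,0,0,0]]]'; python3 - <<'E'
from h import *
s=r.sense();p=np.load("p.npy");p[:2]+=W([0,0,p[2]],[5,-1,0])[0][:2];np.save("p2.npy",p);print(p)
w=W(p,[5,-175,0])[0];go(w[0],w[1],175,1.42)
a=r.grab_frame("side")[120:270,230:430,::-1];b=r.grab_frame("wrist")[:,:,::-1]
cv2.imwrite("pics/w4.png",np.hstack([cv2.resize(a,(400,300),interpolation=2),cv2.resize(b,(400,300))]))
E
```

```text
clock: 6.35
eef_pos: [481.7, 43.5, 65.8]
tcp_rot: [3.141, -0.0, 1.417]
contact_force: [0.1, 0.4, -1.2]
opening: 0.568
grasp_force: 36.5
clock: 6.68
eef_pos: [481.2, 43.4, 65.1]
tcp_rot: [-3.141, 0.0, 1.417]
contact_force: [-0.0, 0.9, 0.2]
opening: 0.748
grasp_force: 0.0
clock: 7.27
eef_pos: [482.7, 43.6, 177.7]
tcp_rot: [3.137, -0.001, 1.417]
contact_force: [0.6, 0.4, 0.4]
opening: 0.752
grasp_force: 0.0
[ 5.62814086e+02  2.83768715e+01 -1.50934152e-01]
row [-0.8886, 0.4348, 0.0143] [0.0013, -0.0003, -0.001] t 7.2667
```

View pics/w4.png

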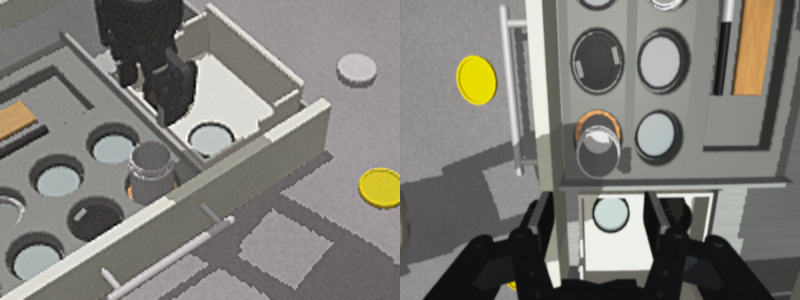

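```bash
python3 -m inch '[[[-0.1,0.05,0.01,0,0,0],[-0.25,0.12,0.01,0,0,0],[-0.42,0.2,0.01,0,0,0],[-0.6,0.29,0.01,0,0,0],[-0.75,0.37,0.01,0,0,0],[-0.85,0.42,0.01,0,0,0],[-0.889,0.435,0.01,0,0,0],[-0.889,0.435,0.01,0,0,0]]]' -1 40; python3 -m inch '[[[0,0,0.08,0,0,0],[0,0,0.2,0,0,0],[0,0,0.33,0,0,0],[0,0,0.41,0,0,0],[0,0,0.44,0,0,0],[0,0,0.44,0,0,0],[0,0,0.44,0,0,0]]]'; python3 - <<'E'
from h import *
p=np.load("p2.npy");w=W(p,[5,-185,0])[0];s=go(w[0],w[1],86,1.42);print(inv(p,s["eef_pos"]))
a=r.grab_frame("side")[120:270,230:430,::-1];b=r.grab_frame("scene")[160:280,215:375,::-1]
cv2.imwrite("pics/w5.png",np.hstack([cv2.resize(a,(400,300),interpolation=2),cv2.resize(b,(400,300),interpolation=2)]))
E
```

```text
clock: 8.03
eef_pos: [539.4, -146.9, 171.4]
tcp_rot: [-3.139, -0.0, 1.415]
contact_force: [0.0, -0.0, 0.3]
opening: 0.004
grasp_force: 0.0
clock: 8.62
eef_pos: [539.8, -144.7, 85.3]
tcp_rot: [-3.141, -0.0, 1.418]
contact_force: [0.2, -0.5, -0.3]
opening: 0.001
grasp_force: 0.0
row [-0.0521, 0.0089, -0.0034] [-0.0003, -0.0001, -0.0008] t 8.6167
[[   3.25179233 -174.57344901   85.31904982]]
```

View pics/w5.png

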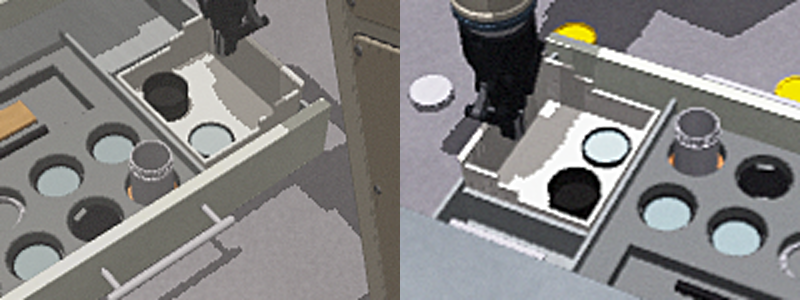

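```bash
cat >> h.py <<'E'
from scipy.optimize import brentq
p2=np.load("p2.npy") if __import__("os").path.exists("p2.npy") else None
def theta(Y,Z,t):  # TCP in drawer frame, half-thickness t
    f=lambda a:(4-(Z-24)*np.sin(a))/np.cos(a)-(Y-t+200); return brentq(f,-.3,.8)
def cen(n):
    im=r.grab_frame(n).astype(int); m=(im[...,2]-im[...,0]>14)&(im[...,2]>110); k=np.zeros_like(m)
    if n=="scene": k[170:245,232:312]=1
    else: k[120:203,295:385]=1
    m=(m&k).astype(np.uint8); c,l,st,ce=cv2.connectedComponentsWithStats(m)
    if c<2: return None,0
    i=1+np.argmax(st[1:,4]); return ce[i],st[i,4]
def floorpt(n,uv,th):
    o,d=ray(n,uv); o=inv(p2,o)[0]; d=inv([0,0,p2[2]],d)[0]; o=o-[-20,-200,24]
    c,s=np.cos(th),np.sin(th); M=np.array([[1,0,0],[0,c,s],[0,-s,c]]); o=M@o; d=M@d  # world->bin
    q=o+d*(10-o[2])/d[2]; return q[:2]-[0,4]
def look(t=11.,k=1):
    for _ in range(k):
        s=r.sense(); q=inv(p2,s["eef_pos"])[0]; th=theta(q[1],q[2],t)
        f=inv([0,0,p2[2]],s["contact_force"])[0]; out=[]
        for n in("scene","side"):
            c,a=cen(n); out+= [] if c is None else [c.round(1).tolist(),int(a),floorpt(n,c,th).round(1).tolist()]
        print(round(float(s["clock"]),2),"q",q.round(1),"th",round(th,3),"F",f.round(1),*out)
E
python3 -m inch '[[[-0.012,0,0,0,0,0],[-0.024,0,0,0,0,0],[-0.036,0,0,0,0,0],[-0.036,0,0,0,0,0]]]'; python3 -c "
from h import *
look()"
```

```text
clock: 9.05
eef_pos: [539.1, -153.3, 85.7]
tcp_rot: [3.141, 0.0, 1.416]
contact_force: [-0.1, -0.6, -0.2]
opening: 0.002
grasp_force: 0.0
9.05 q [   3.8 -183.2   85.7] th -0.029 F [-0.  -0.6 -0.2] [297.1, 217.5] 78 [-48.2, 94.1]
```

```bash
python3 -m inch '[[[-0.008,0,0,0,0,0],[-0.016,0,0,0,0,0],[-0.016,0,0,0,0,0]]]'; python3 -c "
from h import *
look()
im=r.grab_frame('side');print(im[189,330:342:3],im[180,318],im[170,345])"
```

```text
clock: 9.4
eef_pos: [538.4, -155.9, 85.3]
tcp_rot: [-3.142, -0.0, 1.417]
contact_force: [0.0, 1.0, 0.7]
opening: 0.001
grasp_force: 0.4
9.4 q [   3.6 -185.9   85.3] th 0.014 F [-0.1  1.   0.7] [296.9, 218.1] 118 [-43.0, 97.0]
[[188 194 191]
 [188 196 192]
 [187 195 191]
 [188 194 192]] [229 227 221] [155 150 141]
```

```bash
python3 -m inch '[[[-0.008,0,0,0,0,0],[-0.016,0,0,0,0,0],[-0.016,0,0,0,0,0]]]'; python3 -c "
from h import *
look()"
```

```text
clock: 9.8
eef_pos: [538.1, -158.3, 85.3]
tcp_rot: [-3.141, -0.001, 1.416]
contact_force: [0.9, 6.5, 1.8]
opening: -0.004
grasp_force: 2.8
9.8 q [   3.6 -188.3   85.3] th 0.053 F [-0.1  6.6  1.8] [296.8, 217.3] 110 [-42.5, 97.5]
```

```bash
sed -i 's/m=(im\[...,2\]-im.*$/m=(im[...,2]-im[...,0]>14)\&(im[...,2]>110) if n=="scene" else (im[...,1]-im[...,0]>=3)\&(im[...,1]>140); k=np.zeros_like(m)/; s/t=11\./t=9./' h.py; python3 -m inch '[[[-0.005,0,0,0,0,0],[-0.01,0,0,0,0,0],[-0.015,0,0,0,0,0],[-0.02,0,0,0,0,0],[-0.025,0,0,0,0,0],[-0.03,0,0,0,0,0]]]'; python3 -c "
from h import *
look()"
```

```text
clock: 10.4
eef_pos: [537.2, -163.9, 85.3]
tcp_rot: [-3.142, -0.002, 1.416]
contact_force: [1.2, 7.6, 0.7]
opening: 0.001
grasp_force: 3.8
10.4 q [   3.6 -194.    85.3] th 0.114 F [0.  7.7 0.7] [295.9, 215.1] 127 [-44.1, 95.2] [335.8, 185.2] 173 [-44.4, 95.8]
```

```bash
python3 -m inch '[[[-0.005,0,0,0,0,0],[-0.01,0,0,0,0,0],[-0.015,0,0,0,0,0],[-0.018,0,0,0,0,0],[-0.02,0,0,0,0,0]]]'; python3 -c "
from h import *
look()"
```

```text
clock: 10.92
eef_pos: [536.6, -167.8, 85.0]
tcp_rot: [-3.141, -0.002, 1.416]
contact_force: [2.8, 7.3, -2.4]
opening: 0.001
grasp_force: 3.6
10.92 q [   3.6 -197.9   85. ] th 0.178 F [ 1.7  7.6 -2.4] [295.1, 213.3] 143 [-44.6, 94.3] [336.6, 182.9] 144 [-43.7, 94.5]
```

```bash
python3 -m inch '[[[-0.002,0,0,0,0,0],[-0.004,0,0,0,0,0],[-0.006,0,0,0,0,0],[-0.006,0,0,0,0,0]]]'; python3 -c "
from h import *
look(k=2)"
```

```text
clock: 11.35
eef_pos: [536.3, -169.0, 85.0]
tcp_rot: [-3.141, -0.002, 1.416]
contact_force: [2.3, 7.0, -1.8]
opening: 0.001
grasp_force: 3.4
11.35 q [   3.5 -199.1   85. ] th 0.197 F [ 1.2  7.3 -1.8] [294.7, 212.8] 137 [-44.4, 93.9] [337.0, 182.3] 133 [-44.0, 94.1]
11.45 q [   3.4 -199.1   85. ] th 0.197 F [ 1.3  7.3 -1.8] [294.7, 212.9] 137 [-44.3, 93.9] [337.1, 182.3] 131 [-44.0, 93.9]
```

```bash
python3 -m inch '[[[-0.002,0,0,0,0,0],[-0.004,0,0,0,0,0],[-0.004,0,0,0,0,0],[-0.004,0,0,0,0,0]]]' >/dev/null; python3 -c "
from h import *
look(k=2)"
```

```text
11.88 q [   3.4 -199.9   85. ] th 0.21 F [ 2.2  6.9 -1.9] [294.7, 212.4] 133 [-44.7, 94.0] [337.2, 181.7] 125 [-43.6, 93.5]
11.98 q [   3.4 -199.9   85. ] th 0.21 F [ 1.4  7.1 -1.4] [294.6, 212.6] 137 [-44.2, 94.1] [337.2, 181.7] 127 [-43.5, 93.6]
```

```bash
python3 -m inch '[[[-0.002,0,0,0,0,0],[-0.004,0,0,0,0,0],[-0.004,0,0,0,0,0],[-0.004,0,0,0,0,0]]]' >/dev/null; python3 -c "
from h import *
look(k=2)"
```

```text
12.42 q [   3.4 -200.7   85. ] th 0.222 F [ 1.4  7.8 -1.6] [294.2, 212.2] 126 [-44.1, 93.4] [337.4, 181.2] 120 [-43.3, 93.2]
12.52 q [   3.4 -200.7   85. ] th 0.223 F [ 1.4  7.6 -1.7] [294.3, 212.3] 130 [-43.9, 93.7] [337.5, 181.3] 120 [-43.5, 93.0]
```

```bash
python3 -m inch '[[[-0.002,0,0,0,0,0],[-0.004,0,0,0,0,0],[-0.004,0,0,0,0,0],[-0.004,0,0,0,0,0]]]' >/dev/null; python3 -c "
from h import *
look(k=2)"
```

```text
12.95 q [   3.3 -201.5   85. ] th 0.235 F [-0.3  6.5 -1.2] [294.1, 211.9] 115 [-44.2, 93.2] [337.7, 180.8] 110 [-43.5, 92.7]
13.05 q [   3.3 -201.5   84.9] th 0.235 F [ 1.2  7.2 -1.4] [294.0, 211.9] 122 [-44.2, 93.1] [337.7, 180.8] 110 [-43.6, 92.7]
```

```bash
python3 -m inch '[[[-0.002,0,0,0,0,0],[-0.004,0,0,0,0,0],[-0.004,0,0,0,0,0],[-0.004,0,0,0,0,0]]]' >/dev/null; python3 -c "
from h import *
look(k=2)"
```

```text
13.48 q [   3.2 -202.3   84.9] th 0.247 F [ 0.8  7.3 -1.9] [293.8, 211.6] 121 [-44.0, 93.0] [337.8, 180.2] 105 [-42.9, 92.2]
13.58 q [   3.3 -202.3   85. ] th 0.248 F [ 1.7  6.4 -1.6] [293.8, 211.6] 119 [-44.0, 93.1] [337.8, 180.2] 105 [-42.9, 92.2]
```

```bash
python3 -m inch '[[[-0.002,0,0,0,0,0],[-0.004,0,0,0,0,0],[-0.004,0,0,0,0,0],[-0.004,0,0,0,0,0]]]' >/dev/null; python3 -c "
from h import *
look(k=2)"
```

```text
14.02 q [   3.2 -203.1   84.9] th 0.26 F [ 0.8  7.8 -2. ] [293.6, 211.2] 120 [-44.1, 92.8] [338.1, 179.8] 100 [-42.9, 91.8]
14.12 q [   3.2 -203.1   84.9] th 0.26 F [ 0.9  7.7 -2.1] [293.6, 211.3] 117 [-44.1, 92.7] [338.2, 179.8] 101 [-43.1, 91.7]
```

```bash
python3 -m inch '[[[-0.002,0,0,0,0,0],[-0.004,0,0,0,0,0],[-0.004,0,0,0,0,0],[-0.004,0,0,0,0,0]]]' >/dev/null; python3 -c "
from h import *
look(k=2)"
```

```text
14.55 q [   3.2 -203.9   85. ] th 0.273 F [ 1.   7.8 -1.4] [293.3, 211.0] 111 [-43.9, 92.5] [338.4, 179.5] 91 [-43.3, 91.7]
14.65 q [   3.2 -203.9   84.9] th 0.272 F [ 0.1  7.1 -1.8] [293.3, 210.9] 112 [-44.0, 92.3] [338.3, 179.5] 90 [-43.1, 91.8]
```

```bash
python3 -m inch '[[[-0.002,0,0,0,0,0],[-0.004,0,0,0,0,0],[-0.004,0,0,0,0,0],[-0.004,0,0,0,0,0]]]' >/dev/null; python3 -c "
from h import *
look(k=2)"
```

```text
15.08 q [   3.1 -204.7   84.9] th 0.285 F [ 0.   7.4 -2.1] [293.0, 210.6] 106 [-43.9, 91.9] [338.4, 178.9] 86 [-42.4, 91.4]
15.18 q [   3.1 -204.7   84.9] th 0.285 F [ 0.4  7.4 -1.9] [293.0, 210.8] 107 [-43.4, 92.2] [338.3, 178.8] 86 [-42.1, 91.5]
```

```bash
python3 -m inch '[[[-0.002,0,0,0,0,0],[-0.004,0,0,0,0,0],[-0.004,0,0,0,0,0],[-0.004,0,0,0,0,0]]]' >/dev/null; python3 -c "
from h import *
look(k=2)"
```

```text
15.62 q [   3.2 -205.5   84.9] th 0.297 F [ 0.4  7.6 -1.1] [292.9, 210.3] 109 [-44.0, 92.0] [338.9, 178.5] 81 [-42.9, 90.9]
15.72 q [   3.1 -205.5   84.9] th 0.297 F [ 0.1  8.2 -1.8] [292.9, 210.3] 109 [-44.0, 92.1] [339.0, 178.5] 80 [-43.0, 90.7]
```

```bash
python3 -m inch '[[[-0.002,0,0,0,0,0],[-0.004,0,0,0,0,0],[-0.004,0,0,0,0,0],[-0.004,0,0,0,0,0]]]' >/dev/null; python3 -c "
from h import *
look(k=2)"
```

```text
16.15 q [   3.1 -206.3   84.9] th 0.309 F [-0.5  6.5 -1. ] [292.6, 210.0] 101 [-44.1, 91.5] [338.9, 178.0] 71 [-42.3, 90.8]
16.25 q [   3.1 -206.3   84.9] th 0.309 F [ 0.4  6.7 -0.9] [292.6, 210.0] 102 [-43.9, 91.6] [339.1, 178.2] 74 [-43.0, 90.8]
```

```bash
python3 -m inch '[[[-0.002,0,0,0,0,0],[-0.004,0,0,0,0,0],[-0.004,0,0,0,0,0],[-0.004,0,0,0,0,0]]]' >/dev/null; python3 -c "
from h import *
look(k=2)"
```

```text
16.68 q [   3.1 -207.1   84.9] th 0.321 F [-0.1  7.2 -1.5] [292.2, 209.8] 99 [-43.3, 91.3] [339.3, 177.6] 72 [-42.5, 90.2]
16.78 q [   3.1 -207.    84.9] th 0.321 F [-0.2  7.4 -0.8] [292.2, 209.8] 97 [-43.5, 91.1] [339.2, 177.6] 71 [-42.3, 90.3]
```

```bash
python3 -m inch '[[[-0.002,0,0,0,0,0],[-0.004,0,0,0,0,0],[-0.004,0,0,0,0,0],[-0.004,0,0,0,0,0]]]' >/dev/null; python3 -c "
from h import *
look(k=2)"
```

```text
17.22 q [   3.  -207.9   84.9] th 0.333 F [ 0.1  7.  -1.2] [291.9, 209.4] 97 [-43.7, 90.8] [339.6, 177.2] 62 [-42.6, 89.8]
17.32 q [   3.  -207.9   84.9] th 0.333 F [ 0.4  7.4 -0.7] [291.9, 209.4] 97 [-43.7, 90.8] [339.6, 177.2] 62 [-42.6, 89.9]
```

```bash
python3 -m inch '[[[-0.002,0,0,0,0,0],[-0.004,0,0,0,0,0],[-0.004,0,0,0,0,0],[-0.004,0,0,0,0,0]]]' >/dev/null; python3 -c "
from h import *
look(k=2)"
```

```text
17.75 q [   3.  -208.7   84.9] th 0.345 F [-0.8  7.9 -0.6] [291.7, 209.2] 88 [-43.4, 90.7] [339.9, 176.6] 57 [-42.0, 89.0]
17.85 q [   3.  -208.7   84.9] th 0.345 F [ 0.9  7.  -1.6] [291.8, 209.2] 89 [-43.5, 90.9] [340.0, 176.7] 56 [-42.4, 88.9]
```

```bash
python3 -m inch '[[[-0.002,0,0,0,0,0],[-0.004,0,0,0,0,0],[-0.004,0,0,0,0,0],[-0.004,0,0,0,0,0]]]' >/dev/null; python3 -c "
from h import *
look(k=2)"
```

```text
18.28 q [   3.  -209.5   84.9] th 0.357 F [-0.1  6.9 -0.8] [291.2, 208.9] 87 [-43.1, 89.9] [340.0, 176.3] 54 [-42.1, 89.3]
18.38 q [   3.  -209.5   84.9] th 0.357 F [ 0.6  7.3 -0.9] [291.2, 209.0] 88 [-43.0, 90.0] [340.0, 176.3] 54 [-42.1, 89.2]
```

```bash
python3 -m inch '[[[-0.002,0,0,0,0,0],[-0.004,0,0,0,0,0],[-0.004,0,0,0,0,0],[-0.004,0,0,0,0,0]]]' >/dev/null; python3 -c "
from h import *
look(k=2)"
```

```text
18.82 q [   3.  -210.3   84.9] th 0.369 F [-0.   7.8 -0.9] [291.2, 208.6] 84 [-43.4, 90.2] [340.6, 176.0] 44 [-42.8, 88.3]
18.92 q [   3.  -210.3   84.9] th 0.369 F [-0.4  7.7 -0.8] [291.2, 208.6] 84 [-43.3, 90.2] [340.5, 176.0] 47 [-42.7, 88.7]
```

```bash
python3 -m inch '[[[-0.002,0,0,0,0,0],[-0.004,0,0,0,0,0],[-0.004,0,0,0,0,0],[-0.004,0,0,0,0,0]]]' >/dev/null; python3 -c "
from h import *
look(k=2)"
```

```text
19.35 q [   3.  -211.    84.9] th 0.38 F [-0.1  7.4 -0.7] [290.7, 208.2] 79 [-43.7, 89.0] [340.6, 175.4] 45 [-41.9, 88.0]
19.45 q [   3.  -211.1   84.9] th 0.381 F [-0.3  6.7 -0.7] [290.7, 208.3] 80 [-43.4, 89.1] [340.6, 175.4] 46 [-41.8, 88.1]
```

```bash
python3 -c "
from h import *
look(k=2)"
```

```text
19.55 q [   3.  -211.1   84.9] th 0.381 F [-1.   6.9 -1.3] [290.7, 208.2] 80 [-43.9, 88.9] [340.7, 175.5] 47 [-42.1, 88.0]
19.65 q [   3.  -211.1   84.9] th 0.381 F [ 0.4  7.2 -0.8] [290.7, 208.2] 81 [-43.6, 89.0] [340.6, 175.3] 44 [-41.6, 87.8]
```

```bash
python3 -m inch '[[[-0.002,0,0,0,0,0],[-0.004,0,0,0,0,0],[-0.004,0,0,0,0,0],[-0.004,0,0,0,0,0]]]' >/dev/null; python3 -c "
from h import *
look(k=3)"
```

```text
20.08 q [   3.  -211.9   85. ] th 0.392 F [ 0.7  7.1 -0.9] [289.8, 208.0] 88 [-43.1, 86.7] [341.6, 174.8] 51 [-41.6, 85.1]
20.18 q [   3.  -211.9   84.9] th 0.393 F [-0.4  8.   0.1] [289.4, 208.0] 96 [-43.3, 85.4] [342.3, 174.7] 60 [-41.7, 82.9]
20.28 q [   3.  -211.9   85. ] th 0.392 F [-0.4  7.4 -0.7] [288.7, 208.0] 108 [-43.0, 83.0] [342.4, 174.3] 73 [-40.6, 81.3]
```

```bash
python3 -m inch '[[[0,0,0,0,0,0],[0,0,0,0,0,0],[0,0,0,0,0,0],[0,0,0,0,0,0],[0,0,0,0,0,0],[0,0,0,0,0,0]]]' >/dev/null; python3 -c "
from h import *
look(k=2)"
```

```text
20.88 q [   3.  -211.9   84.9] th 0.392 F [ 0.   7.3 -0.7] [276.3, 207.5] 120 [-44.0, 38.2] [355.5, 171.4] 92 [-41.1, 35.6]
20.98 q [   3.  -211.9   84.9] th 0.393 F [-0.1  7.5  0.8] [273.8, 207.4] 115 [-44.2, 29.2] [356.5, 171.3] 93 [-41.6, 32.5]
```

```bash
python3 -m inch '[[[0.005,0,0,0,0,0],[0.015,0,0,0,0,0],[0.035,0,0,0,0,0],[0.055,0,-0.02,0,0,0],[0.07,0,-0.1,0,0,0],[0.08,0,-0.25,0,0,0],[0.08,0,-0.4,0,0,0],[0.08,0,-0.5,0,0,0]]]'; python3 -m inch '[[[0,0,-0.05,0,0,0],[0.05,0,-0.1,0,0,0],[0.05,0,-0.15,0,0,0],[0.05,0,-0.15,0,0,0],[0.05,0,-0.15,0,0,0],[0.05,0,-0.15,0,0,0]]]'; python3 - <<'E'
from h import *
look(k=1)
a=r.grab_frame("side")[110:270,230:430,::-1];b=r.grab_frame("scene")[160:288,215:375,::-1]
cv2.imwrite("pics/w6.png",np.hstack([cv2.resize(a,(400,320),interpolation=2),cv2.resize(b,(400,320),interpolation=2)]))
E
```

```text
clock: 21.75
eef_pos: [537.5, -166.8, 188.1]
tcp_rot: [3.139, 0.0, 1.417]
contact_force: [-0.2, 1.1, -0.1]
opening: -0.003
grasp_force: 0.0
clock: 22.25
eef_pos: [537.7, -156.9, 214.2]
tcp_rot: [-3.14, -0.0, 1.417]
contact_force: [0.0, 0.1, 0.5]
opening: -0.004
grasp_force: 0.0
22.25 q [   3.  -186.9  214.2] th -0.0 F [0.  0.1 0.5] [273.9, 207.3] 113 [-54.0, 16.7] [356.5, 171.3] 89 [-32.8, 17.4]
```

View pics/w6.png

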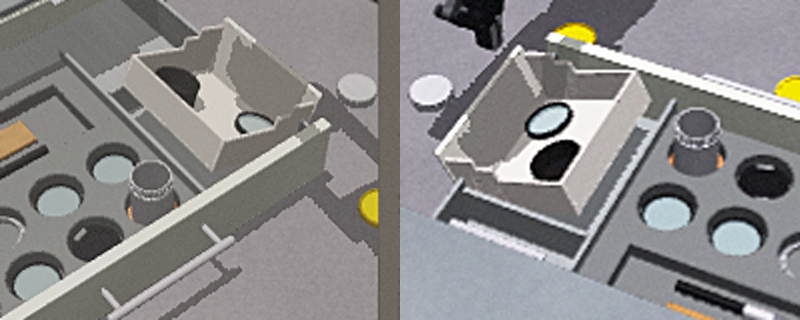

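The filter rests at the front panel at scene pixel (274,207) and hasn't moved since I let go. The hood is still at the back, the tin stands in the cork well, and the arm is clear.

```bash
python3 -c "
from rig import r
print(r.sign_off())"
```

```text
the job is handed in; nothing more can be done
None
```

The job is handed in: the tin stands upright in the cork-pad well, and the bin is open at about 0.39 rad, with the filter down at the front panel and the hood still at the back.

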